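Stroke a row of flip-top sample vials shut

ROBOT

A 6-joint arm with a two-finger parallel gripper is mounted at the origin on the work surface. World frame = base frame: x ahead of the robot, y to its left, z up, the work surface at z = 0. Lengths are in m, angles in rad, forces in N, time in s.
With the tool pointing down it reaches from about 0.25 to 0.725 m from the base axis. Payload 4 kg.
Tool frame: the origin (TCP) lies at the very end of the fingers, on their centre line; the grasp point (between the pads) lies 19 mm behind it; z points along the fingers, y is the line along which they close (so a half turn about z gives the same grasp; the last joint's range is limited). The gripper opens to 85 mm and grips with 20 to 120 N. Pads are 22 mm wide; open, the fingers measure 114 mm over their backs; the gripper's body (76 mm by 85 mm) begins 54 mm behind the grasp point. The pads swing forward as they close: fully open they stand 13 mm farther back than shut.
Start: joints at [-1.133, 0.241, 0.005, 1.335, 0, 1.571], TCP at [0.212, -0.453, 0.231] pointing down, gripper open.
Joint ranges: [-2.72, 2.72], [-1.05, 1.87], [-1.09, 1.28], [-1.99, 2.15], [-1.42, 1.44], [-3.14, 3.14]. Speed limits (rad/s): [2.79, 2.79, 3.14, 3.14, 3.14, 3.14].

INTERFACE

Orientations are given as a unit quaternion [x, y, z, w].
In Python, from workcell import bot gives the robot as it stands.
- The arm moves only by the tool carry_out, never from a script. Its argument "increments" is one flat list of numbers, 5 for each row, row after row: the finger opening in cm, from 0 to 8.54, then the shift along the tool's x, y, z in cm, then the turn about the tool's z in rad. A call has exactly 5 rows; each row shifts and turns the commanded pose from where the row before left it, along the tool's axes as they then stand; what a row does not reach is not made up. A row lasts 1/8 s, in which the tool goes at most 62.5 mm and 10.7 degrees, less where a joint would pass 70% of its speed; a pose out of reach is approached as far as the arm can. A call with a gripper value outside its range is refused whole. The fingers move at their own pace and stop on an object; the grip force is fixed at half the most. Time passes only in rows, so rows that do not move let the fingers close, or fill a call up. It gives the time, the measured TCP pose, the force, the opening and the grip force at its end, in the units of the state.
- bot.get_obs(): the state, without advancing time (a new reading comes with each control period).
- bot.camera(name): name is "scene" or "top" or "wrist"; returns a dict with "pixels" (400x640x3 uint8, blue, green, red), "range_z" (400x640 float32, m along the optical axis (not along the pixel's ray), 0 where there is no reading), "mtx" (3x3 intrinsics, pixels), "eye" and "attitude" of the camera in the world. Camera axes: x right, y down, z forward; pixel columns grow to the right and rows downward; lengths in m; the calibration is good to about 2 mm. A picture is of the moment at which its call begins.
- bot.job_done(): hands the job in; it is judged then, once.
Trained networks look in a picture, given as the dict that the camera call returned (one of the last four; its "shot" number tells which), for a name from the list of things; names that differ only in an ending like _2 or _b are one class to them, and where a whole thing is asked for, a point or a joint stands for the part that bears it (a point fixed in the world has none). Each returns a list of dicts, best first, with "p" (0 to 1); they miss things now and then, are a little off and sometimes report something else, mostly with a low value. They report only what shows in the picture. A call takes as long as a camera call.
- bot.find_in(picture, name): "xyz" ([x, y, z] in m, in the coordinates of the camera as it stood for that picture, good to about 4 mm: the middle of the surface that is visible of it).
- bot.regions_of(picture, name): "mask" (400x640 bool, what is visible of it).
- bot.place_of(picture, name): "xyz" ([x, y, z] in m, in the coordinates of the camera as it stood for that picture, good to about 4 mm: a listed point, or the origin of a listed thing).
The state is a dict: "clock": time; "joint_pos": joint angles; "joint_vel": joint speeds; "tau": joint torques, N m; "eef_pos": TCP position; "tool_rot": TCP orientation; "ft_force": force on the tool from outside, world axes, zero at the start; "ft_torque": the same for the moment, N m; "grip_width": finger opening in m; "grasp_force": force on a finger pad.
Only numpy, scipy, OpenCV 4.12 (cv2) and the standard library are available. Lean on these libraries where they do the work, as an engineer would, in place of code of your own. Each camera call takes 0.05 s, during which the arm holds its last target. There are 200 camera calls.

TASK

The four flip-top sample vials in the near row of the grey rack have been left open. Run the fingertips along that row with a light touch in one pass from the robot's right to its left, folding each lid over in turn and stroking it fully shut, and do not take the hand away from the row until the last lid is shut. Nothing is picked up, the rack is not lifted, tipped or shoved along, and everything else stays where it stands.

Things in the scene. Friction and masses are not known exactly. Their poses are not given: they have to be found in the camera images.
- rack: Grey plastic vial rack, 134 mm (its x) by 252 mm (its y), 50 mm high, about 0.9 kg, loose on the bench. Origin: centre of its underside; +y points to the robot's left, turned up to 0.5 rad either way. Two rows of four cells at y = -84, -28, 28, 84 mm: the near row (x = -29 mm) holds four white flip-top vials, fast in their cells; the rear row (x = +31 mm) two loose screw-cap vials.
- row_start (a point): Point on the rack: centre of the mouth of the first vial (robot's right-hand end of the near row, rack y = -84 mm), at rim height, 75 mm above the bench. The vial is 34 mm across at the body; shut lids lie flat on the rims, their tops 79 mm above the bench.
- row_end (a point): Point on the rack: centre of the mouth of the fourth vial (left-hand end of the near row, rack y = +84 mm), at rim height, 75 mm above the bench. The vial is 34 mm across at the body; shut lids lie flat on the rims, their tops 79 mm above the bench.
- lid1 (a joint): Lid hinge of the first vial from the right: 0 shut, 1.57 upright, more leans back to the right; starts at 1.3 to 1.95 rad. Axis along rack x, on the right-hand (rack -y) side of the rim, 21.5 mm from the vial's centre, 75 mm above the bench: the lid shuts by swinging over to the left (+y). Limp: about 0.008 N m turns it, it stays at any angle it is left at and has no click.
- lid1_top (a point): Centre of the outer face of the first lid (upper face when shut), 21.5 mm from its hinge; the lid is a white disc 40 mm across, 4 mm thick, with a 13 mm wide thumb tab ending 48 mm from the hinge. Shut, this point is over the vial's centre, 79 mm above the bench.
- lid2 (a joint): Lid hinge of the second vial from the right: 0 shut, 1.57 upright, more leans back to the right; starts at 1.3 to 1.95 rad. Otherwise as lid1.
- lid2_top (a point): Centre of the outer face of the second lid (upper face when shut), 21.5 mm from its hinge; the lid is a white disc 40 mm across, 4 mm thick, with a 13 mm wide thumb tab ending 48 mm from the hinge. Shut, this point is over the vial's centre, 79 mm above the bench.
- lid3 (a joint): Lid hinge of the third vial from the right: 0 shut, 1.57 upright, more leans back to the right; starts at 1.3 to 1.95 rad. Otherwise as lid1.
- lid3_top (a point): Centre of the outer face of the third lid (upper face when shut), 21.5 mm from its hinge; the lid is a white disc 40 mm across, 4 mm thick, with a 13 mm wide thumb tab ending 48 mm from the hinge. Shut, this point is over the vial's centre, 79 mm above the bench.
- lid4 (a joint): Lid hinge of the fourth vial from the right: 0 shut, 1.57 upright, more leans back to the right; starts at 1.3 to 1.95 rad. Otherwise as lid1.
- lid4_top (a point): Centre of the outer face of the fourth lid (upper face when shut), 21.5 mm from its hinge; the lid is a white disc 40 mm across, 4 mm thick, with a 13 mm wide thumb tab ending 48 mm from the hinge. Shut, this point is over the vial's centre, 79 mm above the bench.
- vialA: Loose white screw-cap vial, 36 mm across, 82 mm tall, standing in the rear row of the rack behind the second vial; its top is 87 mm above the bench. To be left alone. Origin: centre of its underside.
- vialB: The same, behind the fourth vial. To be left alone.
- dropper: Amber glass dropper bottle, 34 mm across, 97 mm tall, standing just behind the rack towards its right end. To be left alone. Origin: centre of its underside.
- petri: Flat round covered dish, 91 mm across, 16 mm high, lying just beyond the left end of the rack. To be left alone. Origin: centre of its underside.
- marker: White marker pen with black cap, 130 mm long, 13 mm thick, lying behind the rack. To be left alone. Origin: near its middle, underside; x runs along it.
- slidebox: Closed grey box of microscope slides, 100 by 87 mm, 33 mm high, lying to the right of the rack. To be left alone. Origin: centre of its underside.

How it is judged:
On the way, in this order (a step that is already met when the one before it is completed fails the run):
1. lid 1 (counted from the robot's right) is stroked shut while the later ones are still open (value of joint lid1 below 0.08 rad), for 0.1 s.
2. lid 2 (counted from the robot's right) is stroked shut while the later ones are still open (value of joint lid2 below 0.08 rad), for 0.1 s.
3. lid 3 (counted from the robot's right) is stroked shut while the later ones are still open (value of joint lid3 below 0.08 rad), for 0.1 s.
4. lid 4 (counted from the robot's right) is stroked shut (value of joint lid4 below 0.08 rad), for 0.1 s.
At the end, for the whole second after the job is handed in: All four lids are shut (hinge under 0.08 rad, so the tab is within about 4 mm of flat); the rack is level, at rest and within 25 mm of where it stood; the two screw-cap vials, the dropper bottle, dish, marker and slide box are upright and within 30 mm of where they stood (value of joint each of lid1, lid2, lid3, lid4 below 0.08 rad and distance of rack from where it was at the start of the episode below 0.025 m and angle between rack's own z axis and vertical below 0.03 rad and height (world z) of rack below 0.005 m and linear speed of rack below 0.01 m/s and distance of each of vialA, vialB, dropper, petri, marker, slidebox from where it was at the start of the episode below 0.03 m and angle between each of vialA, vialB, dropper, petri, marker, slidebox's own z axis and vertical below 0.2 rad); the robot touches nothing.
It fails at once if the hand leaves the row after the first lid is shut and before the last is (the point between the finger pads more than 85 mm above the shut lids, or more than 80 mm to one side of the row) (value of joint lid1 below 0.08 rad and value of joint lid4 above 0.08 rad and (z of the grasp point in the frame of rack above 0.165 m or x of the grasp point in the frame of rack above 0.051 m or x of the grasp point in the frame of rack below -0.109 m)).
It fails at once if the rack is lifted or tipped (height (world z) of rack above 0.01 m or angle between rack's own z axis and vertical above 0.1 rad).
It fails at once if the rack is shoved more than 25 mm (distance of rack from where it was at the start of the episode above 0.025 m).
It fails at once if the fingers press on the rack, vials or lids with more than 35 N (contact force between the fingers and rack above 35 N).
It fails at once if another thing is lifted, knocked over or moved more than 30 mm (distance of any of vialA, vialB, dropper, petri, marker, slidebox from where it was at the start of the episode above 0.03 m or angle between any of vialA, vialB, dropper, petri, marker, slidebox's own z axis and vertical above 0.35 rad).
It also fails if it takes over 48 s, if anything falls off the work surface, if the arm or the gripper's body presses on something with over 40 N, if the wrist force passes 120 N, or if a joint passes its speed limit or range.

## Working session

There is one attempt and no reset: what is moved stays moved. The work goes in short steps, Python scripts to look and compute and a tool call to move; the robot and the scene stay as the last step left them, time stands still between calls to the robot, and variables do not carry over. Pictures are saved under pics/ and viewed, at most 10 in all, crops included, and the job is handed in when it is done.

Besides the shell and the picture viewer there is one more tool, called after ">>>" as name(argument=value, ...), one argument or row to a line, values as JSON. carry_out: Moves the arm, as the interface text tells. Its arguments: {"type":"object","properties":{"increments":{"type":"array","items":{"type":"number"}}},"required":["increments"]}

```bash
mkdir -p pics
cat > h.py <<'E'
from workcell import bot
import numpy as np, cv2
from scipy.spatial.transform import Rotation as R
def att(p):
    a=np.array(p["attitude"],float)
    return a if a.shape==(3,3) else R.from_quat(a).as_matrix()
def w(p,x): return att(p)@np.array(x)+np.array(p["eye"])
E
python3 - <<'E'
from h import *
o=bot.get_obs(); print({k:np.round(v,3) for k,v in o.items()})
for c in ["top","scene"]:
    p=bot.camera(c); cv2.imwrite(f"pics/{c}0.png",p["pixels"]); print(c,p["eye"],p["attitude"])
    for n in ["rack","row_start","row_end","lid1_top","lid2_top","lid3_top","lid4_top","vialA","vialB","dropper","petri","slidebox"]:
        for r in bot.place_of(p,n)[:2]: print(n,round(r["p"],2),np.round(w(p,r["xyz"]),3))
E
```

```text
{'clock': np.float64(0.0), 'joint_pos': array([-1.133,  0.241,  0.004,  1.335,  0.   ,  1.571]), 'joint_vel': array([-0.   , -0.001, -0.001, -0.001,  0.   , -0.001]), 'tau': array([ 0.0000e+00, -3.7232e+01,  2.5241e+01,  1.7000e-02,  0.0000e+00,
       -0.0000e+00]), 'eef_pos': array([ 0.212, -0.452,  0.23 ]), 'tool_rot': array([ 0.976,  0.217, -0.   , -0.001]), 'ft_force': array([-1.416, -0.188, -0.452]), 'ft_torque': array([-0.021,  0.019, -0.03 ]), 'grasp_force': np.float64(0.0), 'grip_width': np.float64(0.086)}
top [ 0.41512488 -0.06287643  1.61666877] [-0.69938607  0.71245491 -0.03649142  0.04399441]
rack 0.77 [ 0.595 -0.095  0.002]
row_start 0.91 [ 0.6   -0.184  0.071]
row_end 0.74 [ 0.535 -0.032  0.074]
lid1_top 0.45 [ 0.611 -0.217  0.092]
lid2_top 0.58 [ 0.583 -0.155  0.096]
lid3_top 0.62 [ 0.572 -0.107  0.095]
lid4_top 0.55 [ 0.548 -0.057  0.092]
vialA 0.41 [ 0.633 -0.113  0.005]
vialB 0.64 [ 0.592 -0.009  0.002]
vialB 0.36 [ 0.536 -0.03   0.076]
dropper 0.43 [ 0.748 -0.134  0.002]
petri 0.73 [ 0.595 -0.007  0.006]
petri 0.7 [0.529 0.102 0.002]
slidebox 0.83 [ 0.473 -0.447 -0.002]
scene [1.03337818 0.58560425 0.62357609] [ 0.28062462  0.83927958 -0.44355773 -0.1418314 ]
rack 0.67 [ 0.594 -0.096 -0.   ]
rack 0.19 [ 0.548 -0.054  0.098]
row_start 0.81 [ 0.603 -0.181  0.074]
row_end 0.75 [ 0.54  -0.031  0.074]
row_end 0.31 [ 0.614 -0.215  0.092]
lid1_top 0.52 [ 0.612 -0.215  0.091]
lid2_top 0.61 [ 0.47  -0.445 -0.003]
lid2_top 0.55 [ 0.587 -0.156  0.093]
lid3_top 0.56 [ 0.571 -0.106  0.095]
lid4_top 0.47 [ 0.546 -0.054  0.096]
vialA 0.68 [ 0.633 -0.111  0.006]
vialB 0.93 [ 0.592 -0.008  0.005]
vialB 0.44 [ 0.602 -0.185  0.075]
dropper 0.57 [ 0.755 -0.13   0.   ]
petri 0.78 [ 0.53   0.106 -0.   ]
petri 0.38 [ 0.594 -0.099 -0.001]
slidebox 0.66 [ 0.47  -0.446  0.   ]
```

View pics/top0.png

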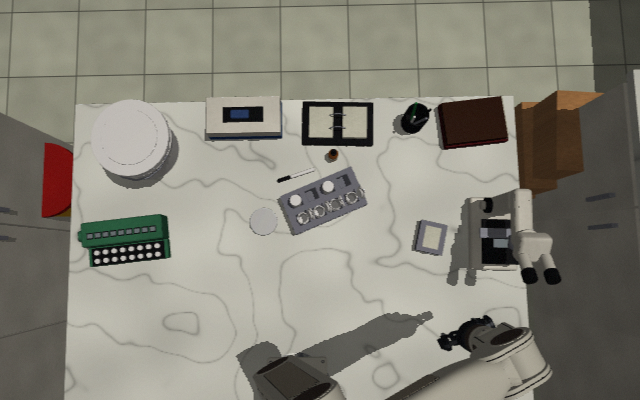

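View pics/scene0.png

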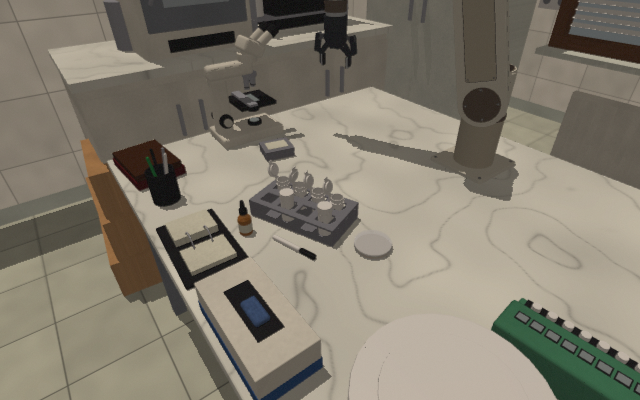

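The views agree. The rack is turned about +0.40 rad, the row runs from (0.601,-0.183) to (0.537,-0.032), and lid 1 leans furthest back to the right. In the top view the near-row vials sit at about (303-350, 210), with the loose vials behind them. The tool's x axis is already nearly along rack x, so I'll close the fingers and go to the right of the row, staying high.

>>> carry_out(
  increments=[0,4.5,0,0,0,0,4.5,0,0,0,0,4.5,0,0,0,0,4.5,0,0,0,0,4.5,0,0,0],
)

```text
clock: 1.92
eef_pos: [0.417, -0.3568, 0.2313]
tool_rot: [0.976, 0.217, 0.0, 0.0]
ft_force: [-0.1, -0.8, 0.3]
grip_width: 0.0002
grasp_force: 0.0
```

>>> carry_out(
  increments=[0,4.5,0.1,0,0.01,0,4.5,0.1,0,0.01,0,4.5,0.1,0,0.01,0,4.5,0.1,0,0.01,0,4.5,0.1,0,0],
)

```text
clock: 2.55
eef_pos: [0.6247, -0.2701, 0.2312]
tool_rot: [0.98, 0.198, 0.0, 0.0]
ft_force: [-0.2, 0.0, 0.5]
grip_width: -0.0001
grasp_force: 0.0
```

```bash
cat > look.py <<'E'
from h import *
import sys
o=bot.get_obs(); M=R.from_quat(o["tool_rot"]).as_matrix(); print(o["clock"],np.round(o["eef_pos"],4),np.round(M,3).tolist(),np.round(o["ft_force"],1),o["grip_width"])
c=sys.argv[1]; p=bot.camera(c); cv2.imwrite(f"pics/{sys.argv[2]}.png",p["pixels"])
for n in ["rack","row_start","row_end","lid1_top","lid2_top","lid3_top","lid4_top"]:
    for r in bot.place_of(p,n)[:2]: print(n,round(r["p"],2),np.round(w(p,r["xyz"]),3))
E
python3 look.py wrist w1
```

```text
2.55 [ 0.6247 -0.2701  0.2312] [[0.922, 0.387, 0.0], [0.387, -0.922, -0.0], [-0.0, 0.0, -1.0]] [-0.2  0.   0.5] -0.0001325409167962288
rack 0.66 [ 0.596 -0.089 -0.003]
row_start 0.79 [ 0.603 -0.184  0.076]
row_end 0.67 [ 0.537 -0.024  0.076]
row_end 0.51 [ 0.552 -0.052  0.094]
lid1_top 0.84 [ 0.615 -0.217  0.095]
lid1_top 0.68 [ 0.593 -0.091 -0.002]
lid2_top 0.77 [ 0.585 -0.158  0.093]
lid3_top 0.9 [ 0.57  -0.111  0.093]
lid3_top 0.46 [ 0.634 -0.113  0.   ]
lid4_top 0.9 [ 0.552 -0.052  0.093]
```

View pics/w1.png

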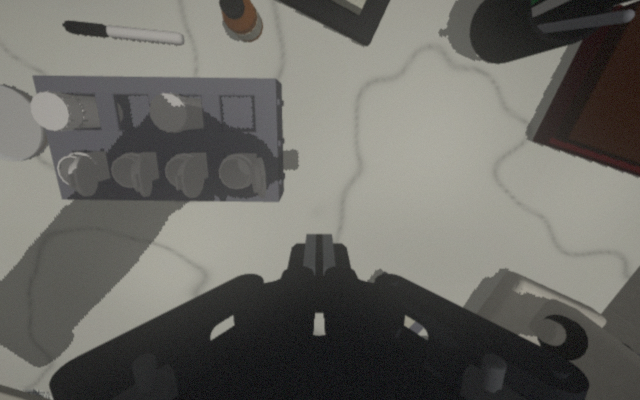

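Run:
```python
import numpy as np
o=np.array([.6247,-.2701]);
s=np.mean([[.6,-.184],[.603,-.181],[.603,-.184]],0); e=np.mean([[.535,-.032],[.540,-.031],[.537,-.024]],0)
d=(e-s);print(s,e,np.linalg.norm(d)); d/=np.linalg.norm(d); print(np.arctan2(-d[0],d[1]))
m=(s+e)/2; x=np.array([d[1],-d[0]]); print("rack",m+.029*x)
T=np.array([[.922,.387],[.387,-.922]])
for p in (s,e,s-d*.085): print(T.T@(p-o))
for l in ([.613,-.216],[.585,-.156],[.571,-.108],[.549,-.054]): print((np.array(l)-m)@d,(np.array(l)-m)@x)
```

```text
[ 0.602 -0.183] [ 0.53733333 -0.029     ] 0.167026278704214
0.39755439175778146
rack [ 0.59640497 -0.09477223]
[ 0.0127783 -0.0890911]
[ 0.01275363 -0.2561051 ]
[ 0.01279085 -0.00409735]
-0.11819830014403675 -0.0026343160095136557
-0.05203705442631208 -0.0052207353643089005
-0.0023602407075137464 0.000455018219825046
0.05594595363638836 0.0010776747311647223
```

The wrist view shows the row at y≈172 px and lids at x≈85-255 px, all leaning right. The tool is parallel to the row (0.397 rad), 12.8 mm short of its line and 89 mm right of vial 1. I'll shift onto the line and descend to z≈0.095.

>>> carry_out(
  increments=[0,0.26,0,2.7,0,0,0.26,0,2.7,0,0,0.26,0,2.7,0,0,0.25,0,2.7,0,0,0.25,0,2.7,0],
)

```text
clock: 3.58
eef_pos: [0.6344, -0.2668, 0.0965]
tool_rot: [0.98, 0.197, 0.0, 0.0]
ft_force: [-0.2, 0.3, -0.1]
grip_width: 0.0001
grasp_force: 0.0
```

>>> carry_out(
  increments=[0,0,-1.0,0,0,0,0,-1.0,0,0,0,0,-1.0,0.1,0,0,0,-1.0,0.1,0,0,0,-1.0,0.1,0],
)

```text
clock: 4.2
eef_pos: [0.6159, -0.2191, 0.0941]
tool_rot: [0.98, 0.198, 0.001, 0.0]
ft_force: [0.7, 0.6, 0.3]
grip_width: 0.0
grasp_force: 0.2
```

>>> carry_out(
  increments=[0,0,-0.8,0,0,0,0,-0.8,0,0,0,0,-0.8,0,0,0,0,-0.8,0,0,0,0,-0.6,0,0],
)

```text
clock: 4.82
eef_pos: [0.6009, -0.1841, 0.0933]
tool_rot: [0.98, 0.198, -0.0, -0.0]
ft_force: [-0.4, -0.0, -0.3]
grip_width: -0.0
grasp_force: 0.1
```

>>> carry_out(
  increments=[0,0,-0.1,0.3,0,0,0,-0.1,0.3,0,0,0,-0.1,0.25,0,0,0,-0.1,0.15,0,0,0,0,0.1,0],
)

```text
clock: 5.45
eef_pos: [0.5994, -0.181, 0.0821]
tool_rot: [0.98, 0.198, -0.0, -0.0]
ft_force: [-0.1, -1.1, -0.1]
grip_width: 0.0006
grasp_force: 0.1
```

```bash
python3 look.py scene s1; python3 -c "
import cv2;i=cv2.imread('pics/s1.png');cv2.imwrite('pics/s1c.png',cv2.resize(i[130:260,220:390],None,fx=4.5,fy=4.5))"
```

```text
5.45 [ 0.5994 -0.181   0.0821] [[0.922, 0.387, -0.0], [0.387, -0.922, 0.0], [-0.0, -0.0, -1.0]] [-0.1 -1.1 -0.1] 0.0006370364586485171
rack 0.96 [ 0.593 -0.096  0.001]
row_start 0.67 [ 0.605 -0.181  0.075]
row_start 0.31 [ 0.589 -0.154  0.091]
row_end 0.73 [ 0.54  -0.027  0.076]
row_end 0.24 [ 0.546 -0.055  0.097]
lid1_top 0.61 [ 0.597 -0.097  0.002]
lid1_top 0.4 [ 0.602 -0.184  0.076]
lid2_top 0.44 [ 0.587 -0.155  0.095]
lid3_top 0.44 [ 0.572 -0.105  0.101]
lid4_top 0.67 [ 0.547 -0.053  0.098]
```

View pics/s1c.png

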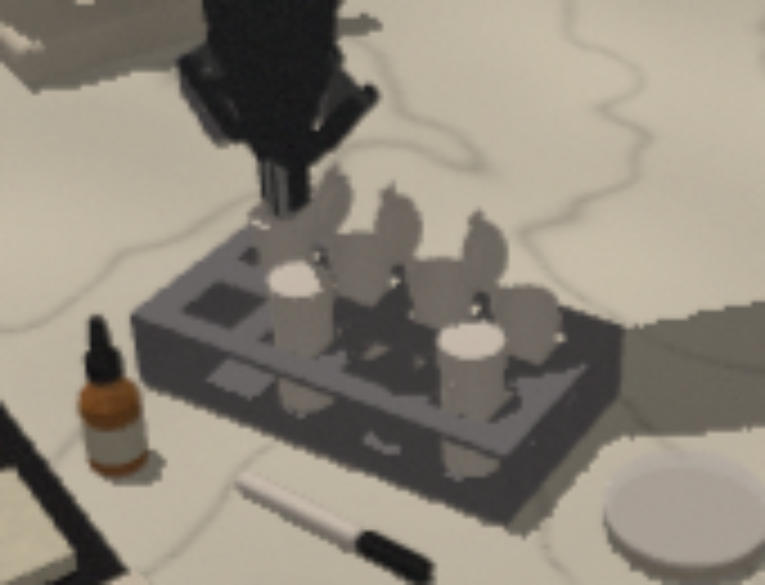

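The crop shows lid 1 nearly flat under the fingertips at (285,215), with lids 2-4 upright at x≈335, 400 and 487. I'll lower gently until contact while moving forward.

>>> carry_out(
  increments=[0,0,-0.1,0.05,0,0,0,-0.1,0.05,0,0,0,-0.1,0.05,0,0,0,-0.1,0.05,0,0,0,0,0.05,0],
)

```text
clock: 6.48
eef_pos: [0.598, -0.1771, 0.0798]
tool_rot: [0.98, 0.198, -0.0, -0.0]
ft_force: [-0.2, -0.6, -0.2]
grip_width: 0.0001
grasp_force: 0.1
```

>>> carry_out(
  increments=[0,0,-0.1,0.05,0,0,0,-0.1,0,0,0,0,-0.1,0.05,0,0,0,0,0,0,0,0,0,0,0],
)

```text
clock: 7.1
eef_pos: [0.5971, -0.1748, 0.0791]
tool_rot: [0.98, 0.198, 0.0, 0.0]
ft_force: [-0.1, -1.7, 2.4]
grip_width: 0.0003
grasp_force: 0.9
```

Light contact at z=0.0791 (2.4 N), which matches a shut lid at 79 mm. On to lid 2.

>>> carry_out(
  increments=[0,0,-0.4,-0.35,0,0,0,-0.8,-0.35,0,0,0,-1.0,0,0,0,0,-1.0,0,0,0,0,-1.0,0,0],
)

```text
clock: 7.72
eef_pos: [0.5802, -0.1348, 0.0858]
tool_rot: [0.98, 0.198, -0.0, -0.0]
ft_force: [0.3, 0.3, 0.3]
grip_width: -0.0002
grasp_force: 0.1
```

>>> carry_out(
  increments=[0,0,-0.4,0.2,0,0,0,-0.2,0.2,0,0,0,-0.1,0.15,0,0,0,-0.1,0.1,0,0,0,-0.1,0.02,0],
)

```text
clock: 8.35
eef_pos: [0.5786, -0.1299, 0.0815]
tool_rot: [0.98, 0.197, 0.002, 0.002]
ft_force: [-3.0, -5.4, 11.3]
grip_width: 0.0002
grasp_force: 5.9
```

>>> carry_out(
  increments=[0,0,-0.1,0.03,0,0,0,-0.1,0,0,0,0,-0.1,0.02,0,0,0,-0.1,0,0,0,0,0,0,0],
)

```text
clock: 8.98
eef_pos: [0.5775, -0.1268, 0.0824]
tool_rot: [0.98, 0.197, 0.002, 0.003]
ft_force: [-3.4, -6.3, 16.2]
grip_width: 0.0
grasp_force: 7.7
```

```bash
python3 look.py scene s2; python3 -c "
import cv2;i=cv2.imread('pics/s2.png');cv2.imwrite('pics/s2c.png',cv2.resize(i[130:260,220:390],None,fx=4.5,fy=4.5))"
```

```text
8.975 [ 0.5775 -0.1268  0.0824] [[0.923, 0.385, 0.006], [0.385, -0.923, -0.005], [0.003, 0.007, -1.0]] [-3.4 -6.3 16.2] 4.380366076036802e-05
rack 0.46 [ 0.602 -0.188  0.072]
rack 0.21 [ 0.603 -0.183  0.075]
row_start 0.56 [ 0.603 -0.185  0.074]
row_end 0.7 [ 0.539 -0.029  0.075]
lid1_top 0.44 [ 0.603 -0.187  0.074]
lid2_top 0.59 [ 0.579 -0.134  0.078]
lid3_top 0.42 [ 0.57  -0.105  0.099]
lid4_top 0.42 [ 0.546 -0.055  0.097]
```

View pics/s2c.png

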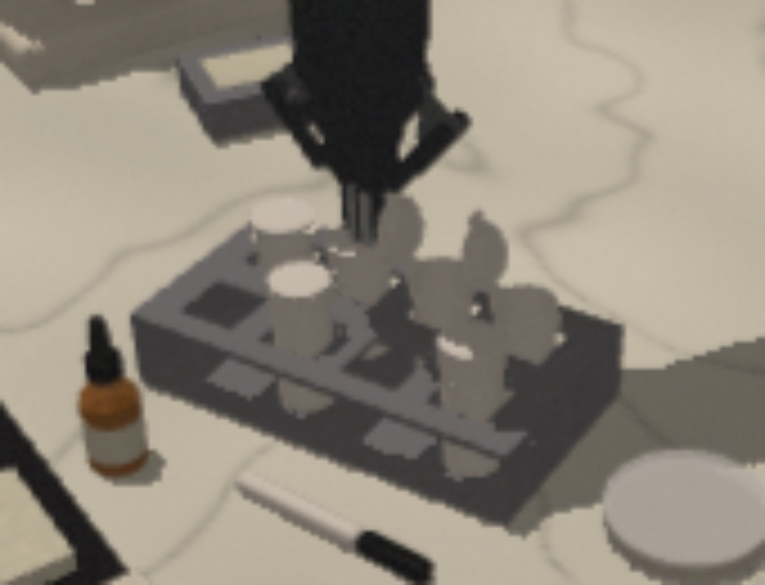

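Lid 1 is flat at (285,212). Lid 2 is under the fingers, but the tip is held 3 mm high at 16 N. I'll check the wrist view for the cause before pressing any further.

Run:
```python
from h import *
a=[]
for c,(r0,r1,c0,c1),f in (("wrist",(60,300,200,520),2.4),):
    p=bot.camera(c); cv2.imwrite("pics/w2.png",cv2.resize(p["pixels"],None,fx=1.25,fy=1.25))
    np.savez("w2.npz",**{k:np.array(p[k]) for k in("pixels","range_z","mtx","eye","attitude")})
p=bot.camera("scene")
K=np.array(p["mtx"]);v,u=np.mgrid[0:400,0:640];z=p["range_z"]
P=np.stack([(u-K[0,2])/K[0,0]*z,(v-K[1,2])/K[1,1]*z,z],-1)@att(p).T+np.array(p["eye"])
s=np.array([.602,-.183]);d=np.array([-.387,.922]);x=np.array([.922,.387])
t=(P[...,:2]-s)@d*1e3; q=(P[...,:2]-s)@x*1e3; h=P[...,2]*1e3
m=(abs(q)<22)&(h>70)&(h<125)&(z>0)
for a in range(-24,200,4):
    k=m&(t>=a)&(t<a+4)
    if k.sum(): print(a,k.sum(),np.round(np.percentile(h[k],[10,50,90])))
```

```text
-24 2 [75. 76. 76.]
-20 5 [79. 79. 79.]
-16 10 [78. 79. 79.]
-12 10 [77. 78. 79.]
-8 15 [74. 78. 80.]
-4 16 [74. 78. 80.]
0 12 [76. 78. 79.]
4 16 [74. 78. 80.]
8 12 [75. 78. 79.]
12 14 [73. 77. 80.]
16 7 [76. 77. 79.]
20 3 [75. 75. 76.]
24 3 [77. 78. 79.]
28 1 [75. 75. 75.]
32 2 [74. 74. 75.]
36 4 [78. 79. 80.]
40 6 [79. 80. 80.]
44 12 [78. 80. 98.]
48 14 [ 79.  85. 113.]
52 15 [ 77.  97. 120.]
56 29 [ 77.  94. 122.]
60 30 [ 72.  95. 117.]
64 27 [ 80.  95. 115.]
68 31 [ 74.  97. 118.]
72 13 [ 81. 112. 121.]
76 8 [109. 111. 122.]
80 38 [ 96. 108. 115.]
84 33 [ 85. 100. 109.]
88 52 [ 77.  93. 102.]
92 9 [74. 76. 92.]
96 7 [71. 73. 75.]
100 7 [71. 74. 74.]
104 4 [71. 72. 74.]
108 6 [72. 74. 75.]
112 5 [71. 74. 75.]
116 3 [71. 72. 74.]
120 4 [71. 74. 75.]
124 6 [70. 73. 75.]
132 23 [108. 115. 119.]
136 27 [ 95. 104. 111.]
140 42 [ 82. 100. 108.]
144 48 [ 76.  93. 100.]
148 9 [73. 75. 86.]
152 6 [71. 73. 75.]
156 5 [71. 75. 75.]
160 6 [72. 73. 75.]
164 8 [71. 72. 74.]
168 4 [73. 74. 75.]
172 7 [71. 73. 74.]
176 6 [72. 73. 75.]
180 5 [71. 72. 74.]
184 1 [73. 73. 73.]
```

View pics/w2.png

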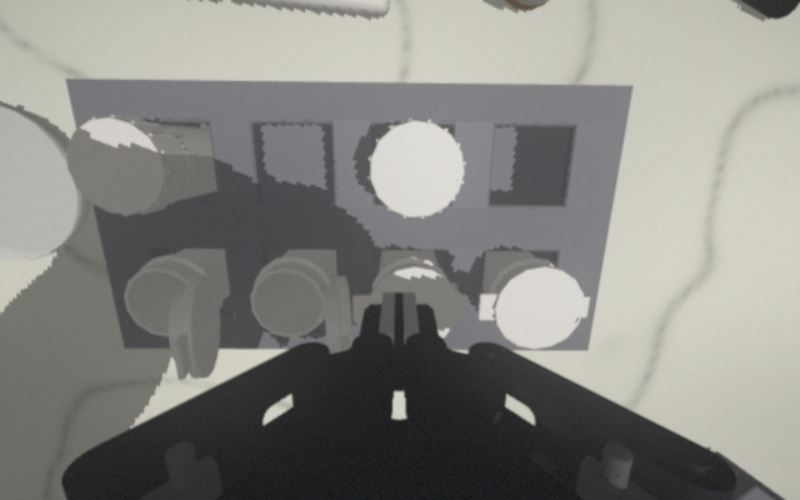

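The jam has a clear cause. Lid 3 leans far back (base at t≈91, tip at t≈72 and z≈122), and the wide linkage just above the fingertips is pressing on its tip. With the tool turned 90° its wide side lies across the row and only the 22 mm pad width lies along it. The limit for the grasp point is 0.165, so I'll raise the TCP to about 0.131 (grasp point 0.150) and turn there.

>>> carry_out(
  increments=[0,0,0,-1.2,0,0,0,0,-1.2,0,0,0,0,-1.2,0,0,0,0,-1.0,0,0,0,0,-0.3,0],
)

```text
clock: 10.1
eef_pos: [0.5761, -0.1237, 0.1285]
tool_rot: [0.98, 0.198, 0.001, 0.0]
ft_force: [0.2, 0.3, -0.4]
grip_width: 0.0002
grasp_force: 0.0
```

```bash
cat > prof.py <<'E'
from h import *
import sys
o=bot.get_obs(); s=np.array([.602,-.183]);d=np.array([-.387,.922]);x=np.array([.922,.387])
e=o["eef_pos"][:2]-s; print(o["clock"],"t,q,z mm",np.round([e@d*1e3,e@x*1e3,o["eef_pos"][2]*1e3],1),"j",np.round(o["joint_pos"],2),"F",np.round(o["ft_force"],1))
p=bot.camera("scene"); cv2.imwrite(f"pics/{sys.argv[1]}.png",cv2.resize(p["pixels"][130:260,220:390],None,fx=4.5,fy=4.5))
K=np.array(p["mtx"]);v,u=np.mgrid[0:400,0:640];z=p["range_z"]
P=np.stack([(u-K[0,2])/K[0,0]*z,(v-K[1,2])/K[1,1]*z,z],-1)@att(p).T+np.array(p["eye"])
t=(P[...,:2]-s)@d*1e3; q=(P[...,:2]-s)@x*1e3; h=P[...,2]*1e3
m=(abs(q)<24)&(h>70)&(h<135)&(z>0)
print(" ".join(f"{a}:{np.percentile(h[k],25):.0f}/{np.percentile(h[k],75):.0f}" for a in range(-24,196,6) if (k:=m&(t>=a)&(t<a+6)).sum()>2))
E
python3 prof.py s3
```

```text
10.1 t,q,z mm [ 64.7  -1.  128.5] j [-0.21  0.47  0.07  1.17  0.    2.53] F [ 0.2  0.3 -0.4]
-24:77/78 -18:78/79 -12:78/79 -6:78/80 0:77/79 6:78/80 12:75/78 18:76/79 24:76/77 30:74/77 36:78/80 42:79/80 48:79/81 54:79/81 60:78/82 66:75/94 78:106/115 84:89/105 90:86/95 96:72/74 102:72/74 108:71/72 114:71/75 120:71/73 126:72/75 132:107/114 138:92/106 144:84/96 150:71/74 156:72/74 162:71/74 168:72/74 174:72/74 180:71/74
```

View pics/s3.png

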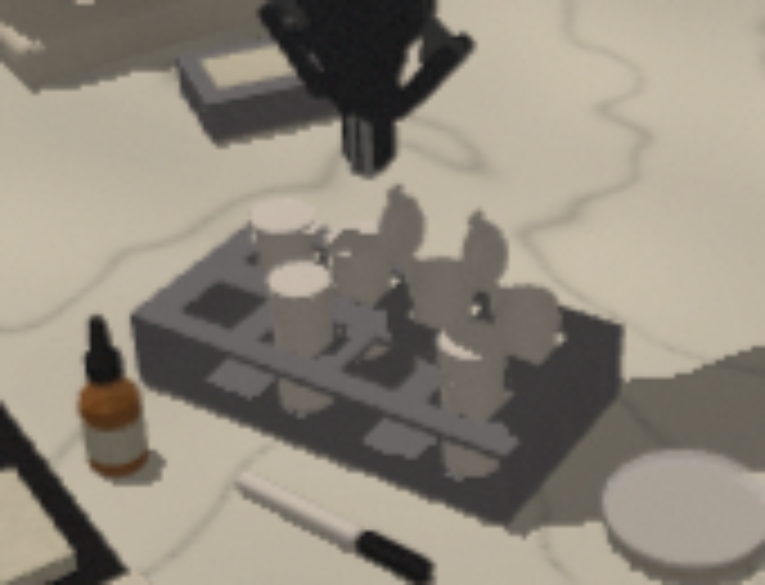

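Lid 2 lies at about 80-82 mm, almost shut (crop about (355,245)). Lids 3 and 4 still stand open at (400,220) and (487,250). Now I'll turn the tool by a quarter; joint 6 goes from 2.53 to 0.96, well inside its range.

>>> carry_out(
  increments=[0,0,0,0,-0.18,0,0,0,0,-0.18,0,0,0,0,-0.18,0,0,0,0,-0.18,0,0,0,0,-0.18],
)

```text
clock: 10.78
eef_pos: [0.5752, -0.1237, 0.127]
tool_rot: [0.795, 0.607, -0.0, -0.0]
ft_force: [0.5, 0.1, -0.4]
grip_width: 0.0003
grasp_force: 0.0
```

>>> carry_out(
  increments=[0,0,0,0,-0.18,0,0,0,0,-0.18,0,0,0,0,-0.18,0,0,0,0,-0.13,0,0,0,0,0],
)

```text
clock: 11.4
eef_pos: [0.5752, -0.1237, 0.1271]
tool_rot: [0.554, 0.832, -0.0, -0.001]
ft_force: [0.9, 0.6, -1.1]
grip_width: 0.0002
grasp_force: 0.0
```

```bash
python3 prof.py s4; python3 -c "
from h import *
o=bot.get_obs();print(np.round(R.from_quat(o['tool_rot']).as_matrix(),3).tolist())"
```

```text
11.4 t,q,z mm [ 65.1  -1.7 127.1] j [-0.21  0.48  0.07  1.17  0.    0.96] F [ 0.9  0.6 -1.1]
-24:76/78 -18:78/79 -12:78/79 -6:78/80 0:78/79 6:78/79 12:75/79 18:76/77 24:77/79 30:73/76 36:79/80 42:79/80 48:79/81 54:79/81 60:80/82 66:73/83 72:130/133 78:107/114 84:90/106 90:80/94 96:72/75 102:72/74 108:71/73 114:73/75 120:71/74 126:74/75 132:105/114 138:92/107 144:85/97 150:72/74 156:72/74 162:71/74 168:70/74 174:71/74 180:72/74
[[-0.385, 0.923, -0.001], [0.923, 0.385, 0.0], [0.001, -0.001, -1.0]]
```

>>> carry_out(
  increments=[0,-0.4,0,0.2,0,0,-0.3,0,0.8,0,0,0,0,1.2,0,0,0,0,1.2,0,0,0,0,0.9,0],
)

```text
clock: 12.08
eef_pos: [0.5776, -0.1301, 0.0831]
tool_rot: [0.554, 0.833, -0.0, -0.001]
ft_force: [-0.6, 0.3, -0.6]
grip_width: -0.0
grasp_force: 0.0
```

>>> carry_out(
  increments=[0,0,0,0.15,0,0,0,0,0.1,0,0,0.1,0,0.07,0,0,0.1,0,0,0,0,0.1,0,0,0],
)

```text
clock: 12.7
eef_pos: [0.5772, -0.1274, 0.0817]
tool_rot: [0.554, 0.833, 0.0, 0.0]
ft_force: [-1.4, -0.1, -0.0]
grip_width: -0.0003
grasp_force: 0.0
```

>>> carry_out(
  increments=[0,0.1,0,0.08,0,0,0.1,0,0.05,0,0,0,0,0.05,0,0,0,0,0.05,0,0,0,0,0,0],
)

```text
clock: 13.32
eef_pos: [0.5763, -0.1256, 0.0791]
tool_rot: [0.554, 0.833, 0.0, -0.0]
ft_force: [-0.4, 0.0, 1.3]
grip_width: 0.0
grasp_force: 0.3
```

```bash
python3 prof.py s5
```

```text
13.325 t,q,z mm [62.9 -1.5 79.1] j [-0.21  0.52  0.01  1.06  0.    0.96] F [-0.4  0.   1.3]
-24:76/77 -18:78/79 -12:77/79 -6:78/79 0:78/79 6:77/79 12:76/78 18:76/78 30:75/78 36:78/79 42:78/79 48:78/79 54:79/107 60:79/103 66:84/114 72:119/131 78:106/115 84:92/105 90:85/95 96:71/74 102:72/75 108:71/74 114:71/74 120:72/74 126:71/82 132:108/116 138:93/107 144:85/97 150:72/75 156:71/75 162:71/73 168:74/74 174:72/75 180:71/74
```

Lid 2 is shut at 79 mm with 1.3 N. On to lid 3.

>>> carry_out(
  increments=[0,0.4,0,0,0,0,0.6,0,-0.35,0,0,1.0,0,-0.35,0,0,1.0,0,0,0,0,1.0,0,0,0],
)

```text
clock: 14.0
eef_pos: [0.5605, -0.0879, 0.0863]
tool_rot: [0.554, 0.833, 0.0, 0.0]
ft_force: [0.2, 0.2, 0.2]
grip_width: 0.0003
grasp_force: 0.1
```

>>> carry_out(
  increments=[0,0.5,0,0,0,0,0.5,0,0.15,0,0,0,0,0.1,0,0,0,0,0.1,0,0,0,0,0,0],
)

```text
clock: 14.62
eef_pos: [0.5569, -0.0798, 0.0824]
tool_rot: [0.554, 0.833, -0.0, -0.0]
ft_force: [-0.5, -0.6, 1.0]
grip_width: -0.0001
grasp_force: 0.0
```

```bash
python3 prof.py s6
```

```text
14.625 t,q,z mm [112.6  -1.6  82.4] j [-0.14  0.47 -0.07  1.03 -0.    1.03] F [-0.5 -0.6  1. ]
-24:76/77 -18:78/79 -12:78/80 -6:77/79 0:78/80 6:77/79 12:75/78 18:77/78 24:77/78 30:73/77 36:78/79 42:78/79 48:78/79 54:78/79 60:77/79 66:77/79 72:77/78 78:76/78 90:76/80 96:79/80 102:80/104 108:81/108 114:83/110 120:92/128 126:78/115 132:107/114 138:93/106 144:85/96 150:72/75 156:72/75 162:71/74 168:71/76 174:73/75 180:72/74
```

View pics/s6.png

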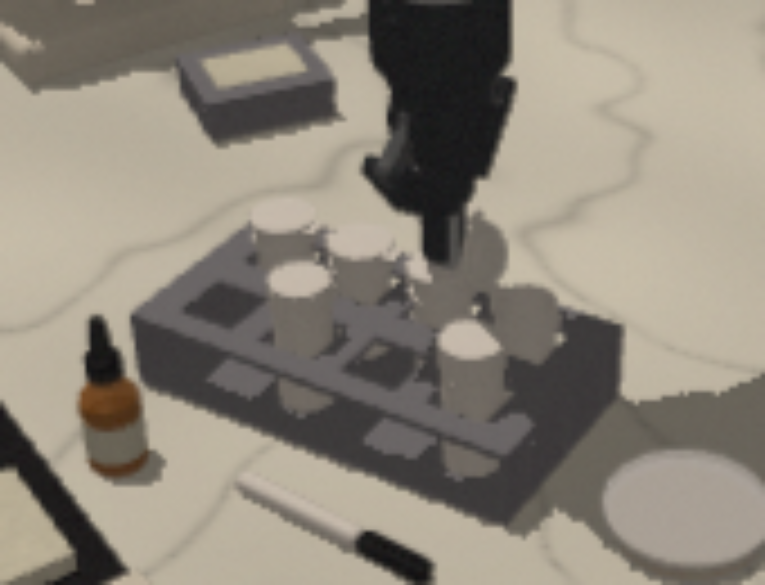

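Lids 1 and 2 are flat at (285,212) and (360,240). Lid 3 is nearly down under the fingertips at (440,265), and lid 4 is open at (487,250). I'll stroke lid 3 shut.

>>> carry_out(
  increments=[0,0.1,0,0.1,0,0,0.1,0,0.1,0,0,0.1,0,0.05,0,0,0.1,0,0.03,0,0,0.1,0,0,0],
)

```text
clock: 15.3
eef_pos: [0.555, -0.0748, 0.0798]
tool_rot: [0.554, 0.833, 0.0, -0.0]
ft_force: [0.2, -0.7, -0.9]
grip_width: -0.0001
grasp_force: 0.0
```

>>> carry_out(
  increments=[0,0.1,0,0.03,0,0,0,0,0.03,0,0,0,0,0,0,0,0,0,0,0,0,0,0,0,0],
)

```text
clock: 15.92
eef_pos: [0.5547, -0.074, 0.0792]
tool_rot: [0.554, 0.833, 0.0, 0.0]
ft_force: [1.6, -0.0, 0.6]
grip_width: -0.0001
grasp_force: 0.1
```

```bash
python3 prof.py s7
```

```text
15.925 t,q,z mm [118.8  -1.4  79.2] j [-0.13  0.47 -0.08  1.02  0.    1.04] F [ 1.6 -0.   0.6]
-24:76/78 -18:78/80 -12:78/79 -6:78/79 0:77/79 6:77/80 12:76/78 18:77/78 24:76/77 30:74/76 36:79/80 42:78/79 48:78/79 54:77/80 60:77/79 66:76/79 72:77/79 78:77/78 84:74/75 90:77/79 96:78/80 102:77/79 108:79/107 114:78/102 120:85/108 126:110/130 132:107/115 138:93/104 144:84/95 150:72/75 156:72/74 162:73/74 168:73/73 174:73/74 180:72/75
```

Lid 3 is flat at 78-79 mm. On to lid 4.

>>> carry_out(
  increments=[0,0.4,0,0,0,0,0.6,0,-0.35,0,0,1.0,0,-0.35,0,0,1.0,0,0,0,0,1.0,0,0,0],
)

```text
clock: 16.6
eef_pos: [0.5389, -0.0362, 0.0864]
tool_rot: [0.554, 0.833, 0.0, 0.0]
ft_force: [0.2, -0.4, -0.0]
grip_width: -0.0003
grasp_force: 0.1
```

>>> carry_out(
  increments=[0,0.5,0,0,0,0,0.5,0,0.15,0,0,0,0,0.1,0,0,0,0,0.1,0,0,0,0,0,0],
)

```text
clock: 17.23
eef_pos: [0.5353, -0.0281, 0.0825]
tool_rot: [0.554, 0.833, -0.0, -0.0]
ft_force: [0.2, -0.7, -0.6]
grip_width: 0.0002
grasp_force: 0.0
```

>>> carry_out(
  increments=[0,0.1,0,0.1,0,0,0.1,0,0.1,0,0,0.1,0,0.05,0,0,0.1,0,0.03,0,0,0.1,0,0,0],
)

```text
clock: 17.85
eef_pos: [0.5334, -0.0232, 0.0799]
tool_rot: [0.554, 0.833, 0.0, -0.0]
ft_force: [0.4, -0.1, 0.6]
grip_width: 0.0001
grasp_force: 0.0
```

>>> carry_out(
  increments=[0,0.1,0,0.03,0,0,0,0,0.03,0,0,0,0,0,0,0,0,0,0,0,0,0,0,0,0],
)

```text
clock: 18.48
eef_pos: [0.533, -0.0224, 0.0793]
tool_rot: [0.554, 0.833, -0.0, -0.0]
ft_force: [0.6, -0.4, -1.3]
grip_width: 0.0001
grasp_force: 0.0
```

```bash
python3 prof.py s8
```

```text
18.475 t,q,z mm [174.8  -1.5  79.3] j [-0.04  0.42 -0.16  0.99 -0.    1.13] F [ 0.6 -0.4 -1.3]
-24:77/79 -18:79/80 -12:78/80 -6:78/79 0:78/79 6:77/80 12:76/80 18:77/78 24:76/78 30:75/77 36:78/79 42:78/79 48:77/79 54:78/79 60:77/79 66:77/79 72:77/79 78:76/78 90:77/79 96:78/79 102:78/79 108:78/79 114:77/79 120:78/79 126:76/78 132:77/78 144:76/77 150:78/79 156:78/79 162:78/96 168:79/105 174:78/98 180:88/114 186:96/129 192:77/78
```

All four tops read 78-79 mm. I'll stroke a little more on lid 4, then lift straight up.

>>> carry_out(
  increments=[0,0.2,0,0.02,0,0,0.2,0,0.02,0,0,0.2,0,0,0,0,0,0,0,0,0,0,0,0,0],
)

```text
clock: 19.15
eef_pos: [0.5307, -0.0166, 0.079]
tool_rot: [0.554, 0.833, 0.0, -0.0]
ft_force: [-0.1, 0.6, 2.3]
grip_width: -0.0003
grasp_force: 0.9
```

>>> carry_out(
  increments=[0,0,0,-0.5,0,0,0,0,-1.5,0,0,0,0,-2,0,0,0,0,-2,0,0,0,0,-1,0],
)

```text
clock: 19.77
eef_pos: [0.5316, -0.0169, 0.151]
tool_rot: [0.554, 0.833, 0.001, 0.001]
ft_force: [0.0, -0.6, 0.6]
grip_width: -0.0001
grasp_force: 0.0
```

```bash
python3 prof.py s9; python3 look.py scene s9b | grep -v lid
```

```text
19.775 t,q,z mm [180.4  -0.6 151. ] j [-0.03  0.35 -0.06  1.16  0.    1.14] F [ 0.  -0.6  0.6]
-24:77/78 -18:78/78 -12:78/79 -6:78/79 0:77/79 6:77/79 12:76/79 18:77/78 24:76/77 30:75/77 36:78/79 42:78/79 48:77/79 54:78/79 60:78/79 66:77/78 72:77/78 78:76/79 90:78/79 96:78/79 102:78/79 108:78/79 114:78/79 120:75/79 126:77/79 132:77/77 144:76/78 150:78/78 156:77/79 162:77/79 168:77/79 174:78/79 180:77/79 186:77/78 192:77/78
19.825 [ 0.5321 -0.0169  0.1518] [[-0.387, 0.922, 0.004], [0.922, 0.387, -0.0], [-0.002, 0.004, -1.0]] [-0.7  0.5  1.6] 0.00015286299770374346
rack 0.75 [ 0.594 -0.095 -0.002]
row_start 0.6 [ 0.604 -0.182  0.076]
row_end 0.77 [ 0.538 -0.029  0.075]
```

View pics/s9.png

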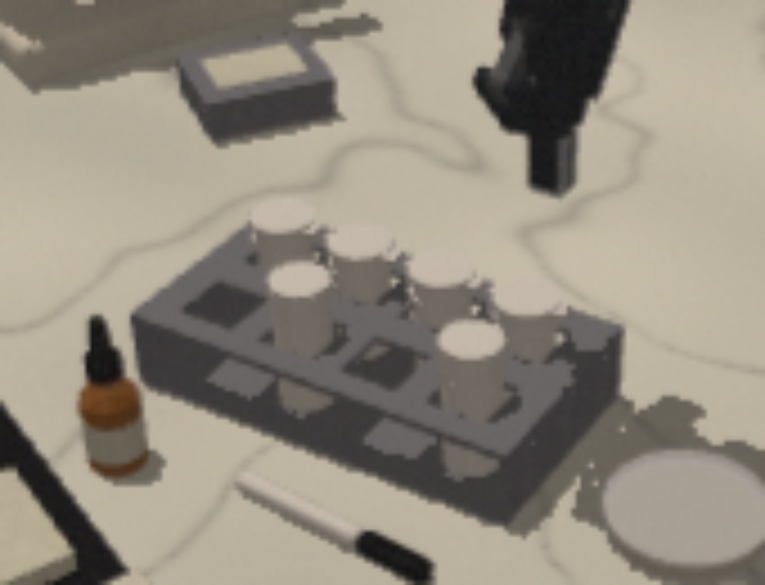

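All four lids are flat (tops 78-79 mm at x≈285, 360, 440 and 525 px), the rack has not moved, and the hand is clear. Handing in.

```bash
python3 -c "
from workcell import bot
print(bot.job_done())"
```

```text
the job is handed in; nothing more can be done
None
```

All four lids are shut, in order from right to left, and the job is handed in with no verdict returned; at lid 2 I had to lift about 5 cm within the allowed zone to turn the tool, the highest force was about 16 N, and the rack did not move measurably.

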